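# Key and hold the filter collar at the press station

### The job

Push the blue carrier along its rail until it clicks into the detent at the green-marked press station. There, turn the black knurled filter collar clockwise (seen from above) until its hidden keyway drops over the pin, push it fully home against its spring, and finish while still holding it pushed home with the fingers on it. Leave the other things on the desk where they are.

Things in the scene. Friction and masses are not known exactly. Their poses are not given: they have to be found in the camera images.
- filter_collar: Black knurled collar, green glass on top, 49 mm wide, 26 mm high, upright on the blue carrier. Origin: on its axis in its top face, 90 mm over the desk when sprung up, 78 mm when home. Its x, y axes stay with the rail (y: load end to station) and do NOT turn with the knurled ring. Take it from above with the TCP about 6 mm below the top face; under it is a 46 mm wide, 6 mm high steel flange.
- collar_seat (a point): Point on the collar's axis on the steel flange it seats on, 52 mm over the desk, moves with the carrier. The keyway is hidden: the ring (0.03 N m, stays where left) needs a turn of 0.5 to 1.2 rad clockwise, seen from above, to bring it over the pin; it fits within about 0.1 rad either side, and a stop ends the turning 0.3 rad beyond.
- collar_drop (a joint): how far the collar is pushed down, m: 0 sprung up, 0.012 fully home on the flange. With the keyway off the pin it stops hard at about 0.003; with the keyway over the pin it goes on to 0.012. A spring lifts it all the way (net 2 N at the top, 8 N at home), so it rises when let go.
- carrier (a joint): Blue carrier (plate 80 x 80 x 12 mm, top 46 mm over the desk) along the rail, m: starts at 0 to 0.045 at the load end, sits in the station's detent at 0.140, end stop at 0.200. Slides with 1.5 N of friction; within 7 mm of the detent, entering or leaving takes about 10 N. Push it at the plate's edge or draw it along by the collar.
- press_station (a point): Point fixed to the rail base, on the rail's centre line, 46 mm over the desk: the carrier is in the detent when the collar's axis passes through it. Its y axis points along the rail, away from the load end. Two green strips on the base mark the station. Base plate 100 x 300 x 10 mm; rail top 24 mm, end stops 30 mm over the desk.
- amber_bottle: brown bottle with a pale cap, 50 x 50 x 87 mm, a bystander; origin under its centre
- parts_tin: small tin, 58 x 84 x 26 mm, a bystander; origin under its centre
- small_motor: small grey motor, 27 x 71 x 27 mm, a bystander; origin under its centre
- solder_reel: reel of solder, 43 x 64 x 28 mm, a bystander; origin under its centre

How it is judged:
By the outcome, as a careful person would: the job done as asked, in the order asked, and still so for the second after the job is handed in, while the arm keeps its last pose, push and grip.
It also fails if it takes over 48 s, if anything falls off the work surface, if the arm or the gripper's body presses on something with over 40 N, if the wrist force passes 120 N, or if a joint passes its speed limit or range.

### The arm

A 6-joint arm with a two-finger parallel gripper is mounted at the origin on a cart in front of the work surface, level with it; the furniture and walls round the work are solid. World frame = base frame: x ahead of the robot, y to its left, z up, the work surface at z = 0. Lengths are in m, angles in rad, forces in N, time in s.
With the tool pointing down it reaches from about 0.3 to 0.775 m from the base axis. Payload 14.6 kg.
Tool frame: the origin (TCP) lies between the finger pads, 19 mm behind the fingertips; this is the grasp point; z points along the fingers, y is the line along which they close (so a half turn about z gives the same grasp; the last joint's range is limited). The gripper opens to 94 mm and grips with 3 to 60 N. Pads are 16 mm wide; open, the fingers measure 119 mm over their backs; the gripper's body (75 mm by 177 mm) begins 78 mm behind the grasp point.
Start: joints at [1.075, 0.3, 1.521, -0, 1.321, -0.067], TCP at [0.229, 0.5, 0.224] pointing down, gripper open.
Joint ranges: [-3.03, 3.03], [-0.79, 2.21], [0.23, 2.52], [-1.04, 4.18], [0, 3.07], [-2.55, 2.55]. Speed limits (rad/s): [2.22, 2.22, 2.57, 3.14, 3.14, 3.14].

### API

Orientations are given as [roll, pitch, yaw] about the fixed x, y, z axes, in that order (R = Rz(yaw) Ry(pitch) Rx(roll)).
In Python, from station import ctrl, cams gives the robot as it stands. The module is installed in compiled form; this text tells all that it offers.
- The arm moves only by the tool arm_command, never from a script. Its argument "plan" is a list that holds one entry, the list of rows, each a list of 7 numbers: the shift along the tool's x, y, z in normalised numbers (1 is 600 mm), then the turn, a rotation vector about the tool's x, y, z in parts of the range, where 1.0 means 90 degrees, then the closure, from -1 (fully open) to 1 (shut). A call has 1 to 12 rows; each row is the pose to reach, as a shift and turn from the pose commanded when the call began, along the tool's axes at that moment; what a row does not reach only later rows make up. A row lasts 1/10 s, in which the tool goes at most 50 mm and 8.59 degrees, less where a joint would pass 70% of its speed; a pose out of reach is approached as far as the arm can. A call with a gripper value outside its range is refused whole. The fingers move at their own pace and stop on an object; "squeeze" is the grip in N (left out, the last holds). Time passes only in rows, so rows that repeat a pose let the fingers close. It gives the time, the measured TCP pose, the force, the opening and the grip force at its end, in the units of the state.
- ctrl.get_obs(): the state, without advancing time (a new reading comes with each control period).
- cams.camera(name): name is "scene" or "top" or "wrist"; returns (picture, depth): 384x512x3 uint8, blue, green, red; 384x512 float32, m along the optical axis (not along the pixel's ray), 0 where there is no reading.
- cams.camera_info(name): a dict with "fx", "fy", "cx", "cy" (pixels), "world_to_cam" (4x4, takes a point from world to camera coordinates). Camera axes: x right, y down, z forward; pixel columns grow to the right and rows downward; lengths in m; the calibration is good to about 2 mm. A picture is of the moment at which its call begins: read the wrist's pose just before it. camera_info takes no time and is no camera call; for the wrist camera it gives the pose at the moment of the call.
- ctrl.hand_in(): hands the job in; it is judged then, once.
The state is a dict: "time_s": time; "qpos": joint angles; "joint_vel": joint speeds; "tau": joint torques, N m; "ee_pos": TCP position; "eef_rot": TCP orientation; "force": force on the tool from outside, world axes, zero at the start; "moment": the same for the moment, N m; "grip_width": finger opening in m; "grip_force": force on a finger pad.
Only numpy, scipy, OpenCV 4.12 (cv2) and the standard library are available. Lean on these libraries where they do the work, as an engineer would, in place of code of your own. Each camera call takes 0.05 s, during which the arm holds its last target. There are 200 camera calls.

## Working session

There is one attempt and no reset: what is moved stays moved. The work goes in short steps, Python scripts to look and compute and a tool call to move; the robot and the scene stay as the last step left them, time stands still between calls to the robot, and variables do not carry over. Pictures are saved under pics/ and viewed, at most 10 in all, crops included, and the job is handed in when it is done.

Besides the shell and the picture viewer there is one more tool, called after "Call:" by a JSON object that holds its "fn" and its "kwargs". arm_command: Moves the arm, as the interface text tells. Its arguments: {"type":"object","properties":{"plan":{"type":"array"},"squeeze":{"type":"number"}},"required":["plan"]}

```bash
mkdir -p pics
cat > h.py <<'E'
import numpy as np, cv2
from station import ctrl, cams
def shot(n,tag):
    i=cams.camera_info(n); p,d=cams.camera(n); cv2.imwrite(f'pics/{tag}.png',p); np.savez(f'pics/{tag}.npz',p=p,d=d,**i); return p,d,i
def pts(d,i):
    v,u=np.mgrid[:d.shape[0],:d.shape[1]]
    c=np.stack([(u-i['cx'])/i['fx']*d,(v-i['cy'])/i['fy']*d,d,np.ones_like(d)],-1)
    return (c@np.linalg.inv(i['world_to_cam']).T)[...,:3]
def ray(u,v,z,i):
    T=np.linalg.inv(i['world_to_cam']); r=T[:3,:3]@[(u-i['cx'])/i['fx'],(v-i['cy'])/i['fy'],1]; o=T[:3,3]
    return o+r*(z-o[2])/r[2]
E
python3 - <<'E'
from h import *
a=shot('top','top1')[0]; b=shot('scene','scene1')[0]
o=ctrl.get_obs(); print({k:np.round(v,3) for k,v in o.items()})
p,d,i=a,*[np.load('pics/top1.npz')[k] for k in ['d']],cams.camera_info('top')
P=pts(d,i); h=cv2.cvtColor(p,cv2.COLOR_BGR2HSV)
print(np.linalg.inv(i['world_to_cam']).round(3),i['fx'])
for n,lo,hi in [('blue',(100,120,50),(130,255,255)),('green',(45,80,50),(90,255,255))]:
    m=cv2.inRange(h,lo,hi); k,l,s,c=cv2.connectedComponentsWithStats(m)
    for j in range(1,k):
        if s[j,4]>30: print(n,s[j],c[j].round(1),np.median(P[l==j],0).round(4))
E
```

```text
{'time_s': np.float64(0.1), 'qpos': array([ 1.075,  0.3  ,  1.522, -0.   ,  1.321, -0.067]), 'joint_vel': array([ 0.002, -0.002, -0.002,  0.   , -0.001, -0.   ]), 'tau': array([ 1.0000e-03, -5.3264e+01, -3.5329e+01,  7.1000e-02,  2.3000e-02,
       -0.0000e+00]), 'ee_pos': array([0.229, 0.5  , 0.224]), 'eef_rot': array([-3.141, -0.   ,  2.713]), 'force': array([-0.052, -0.307, -0.763]), 'moment': array([ 0.021, -0.007, -0.019]), 'grip_force': np.float64(0.0), 'grip_width': np.float64(0.094)}
[[-0.006 -0.992  0.129  0.471]
 [-1.     0.01   0.03  -0.101]
 [-0.031 -0.129 -0.991  0.955]
 [ 0.     0.     0.     1.   ]] 370.0415242105363
blue [207 116  24  16  83] [215.  121.2] [0.792  0.0349 0.028 ]
blue [213 122  19   9  87] [224.4 126.6] [0.7685 0.001  0.0282]
blue [236 215  40  40 602] [255.9 234.3] [ 0.4904 -0.0807  0.0478]
green [202   5  40  33 650] [220.3  19.5] [1.0763 0.0179 0.0217]
green [328  18   8   6  32] [331.2  21.1] [ 1.0593 -0.2824  0.0239]
green [214 198  28  14 104] [227.3 204.3] [ 0.5698 -0.0046  0.0126]
green [200 232  29  13  93] [214.1 237.9] [0.4835 0.0294 0.0129]
```

View pics/top1.png

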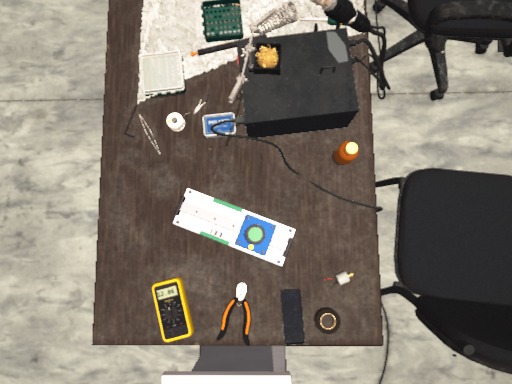

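View pics/scene1.png

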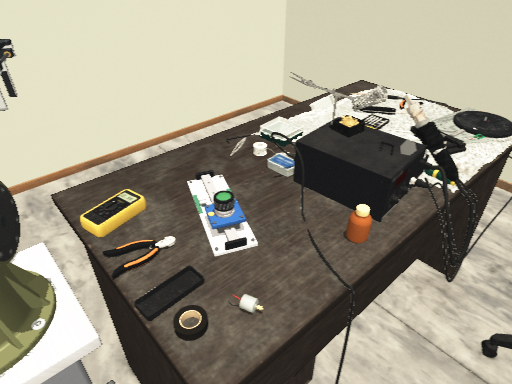

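Top view: white rail base from (178,205) to (292,250), carrier and collar near (255,235), and green strips at (227,204) and (214,238). The load end is lower right, so the rail's +y runs toward upper left. Next I measure the rail direction and the collar.

Run:
```python
from h import *
f=np.load('pics/top1.npz'); p,d=f['p'],f['d']; i={k:f[k] for k in ['fx','fy','cx','cy','world_to_cam']}
P=pts(d,i)
sel=(P[...,2]>.083)&(P[...,2]<.097)&(np.abs(P[...,0]-.49)<.06)&(np.abs(P[...,1]+.08)<.06)
v,u=np.nonzero(sel); (c,r)=cv2.minEnclosingCircle(np.c_[u,v].astype(np.float32)); print('collar n',sel.sum(),c,r,ray(*c,.09,i),np.median(P[sel],0), np.ptp(P[sel],0))
h=cv2.cvtColor(p,cv2.COLOR_BGR2HSV)
a,b=ray(227.3,204.3,.011,i),ray(214.1,237.9,.011,i); print('strips',a,b,(a+b)/2)
m=cv2.inRange(h,(0,0,170),(180,50,255)); m[:180]=0;m[270:]=0;m[:,:165]=0;m[:,305:]=0
k,l,s,c=cv2.connectedComponentsWithStats(cv2.morphologyEx(m,cv2.MORPH_CLOSE,np.ones((45,45))))
j=1+s[1:,4].argmax(); q=cv2.boxPoints(cv2.minAreaRect(np.argwhere(l==j)[:,::-1].astype(np.float32)))
w=np.array([ray(*x,.01,i) for x in q]); print(w.round(4), np.linalg.norm(np.diff(w,axis=0),axis=1))
L=(a+b)/2
```

```text
collar n 321 (255.5, 233.5) 10.12432861328125 [ 0.49217524 -0.07796836  0.09      ] [ 0.49115125 -0.07689947  0.09115245] [0.04418834 0.04437081 0.01104778]
strips [ 0.56934228 -0.00386092  0.011     ] [0.4837764  0.02955269 0.011     ] [0.52655934 0.01284589 0.011     ]
[[ 0.5215  0.1394  0.01  ]
 [ 0.619   0.1028  0.01  ]
 [ 0.505  -0.1797  0.01  ]
 [ 0.4112 -0.1407  0.01  ]] [0.10412083 0.30459236 0.10162225]
```

Careful with the scale: shifts go in shares of 600 mm and turns go in shares of 90 degrees. That gives: -479 mm / 600 = -0.7983, -417 mm / 600 = -0.695, -0.054 rad / 1.5708 = -0.0344.

Call:
{"fn": "arm_command", "kwargs": {"plan": [[[-0.7983,-0.695,0,0,0,-0.0344,-1],[-0.7983,-0.695,0,0,0,-0.0344,-1],[-0.7983,-0.695,0,0,0,-0.0344,-1],[-0.7983,-0.695,0,0,0,-0.0344,-1],[-0.7983,-0.695,0,0,0,-0.0344,-1],[-0.7983,-0.695,0,0,0,-0.0344,-1],[-0.7983,-0.695,0,0,0,-0.0344,-1],[-0.7983,-0.695,0,0,0,-0.0344,-1],[-0.7983,-0.695,0,0,0,-0.0344,-1],[-0.7983,-0.695,0,0,0,-0.0344,-1],[-0.7983,-0.695,0,0,0,-0.0344,-1],[-0.7983,-0.695,0,0,0,-0.0344,-1]]]}}

```text
time_s: 1.3
ee_pos: [0.4768, -0.0484, 0.2242]
eef_rot: [-3.142, -0.0, 2.767]
force: [1.5, -0.4, -0.2]
grip_width: 0.0936
grip_force: 0.0
```

Call:
{"fn": "arm_command", "kwargs": {"plan": [[[-0.02,-0.0167,0,0,0,0,-1],[-0.02,-0.0167,0,0,0,0,-1],[-0.02,-0.0167,0,0,0,0,-1]]]}}

```text
time_s: 1.6
ee_pos: [0.4835, -0.0591, 0.2239]
eef_rot: [3.142, -0.001, 2.767]
force: [-0.7, -0.4, -0.1]
grip_width: 0.0944
grip_force: 0.0
```

Run:
```python
from h import *
o=ctrl.get_obs(); print(o['ee_pos'],o['eef_rot'],o['qpos'].round(3))
p,d,i=shot('wrist','w1'); P=pts(d,i)
print(np.linalg.inv(i['world_to_cam']).round(3))
sel=(P[...,2]>.084)&(P[...,2]<.096)&(np.abs(P[...,0]-.49)<.06)&(np.abs(P[...,1]+.08)<.06)
v,u=np.nonzero(sel); (c,r)=cv2.minEnclosingCircle(np.c_[u,v].astype(np.float32)); print('collar n',sel.sum(),c,r,ray(*c,.09,i),np.median(P[sel],0), np.ptp(P[sel],0))
h=cv2.cvtColor(p,cv2.COLOR_BGR2HSV); m=cv2.inRange(h,(45,80,50),(90,255,255)); k,l,s,c=cv2.connectedComponentsWithStats(m)
for j in range(1,k):
  if s[j,4]>60: print(s[j],c[j],np.median(P[l==j],0),ray(*c[j],np.median(P[l==j][:,2]),i))
```

```text
[ 0.48351849 -0.05911197  0.22393455] [ 3.14151799e+00 -9.29741192e-04  2.76681994e+00] [-0.197  0.16   1.694  0.     1.289 -1.393]
[[ 0.365  0.904  0.223  0.418]
 [ 0.931 -0.355 -0.086 -0.035]
 [ 0.001  0.24  -0.971  0.385]
 [ 0.     0.     0.     1.   ]]
collar n 1898 (240.70408630371094, 205.0) 25.025915145874023 [ 0.48821108 -0.07749855  0.09      ] [ 0.48840059 -0.07759812  0.08947058] [0.04706024 0.04696044 0.00840333]
[295 147  67   6 395] [327.58734177 149.50886076] [0.48249821 0.02825108 0.01101084] [0.48243148 0.02818324 0.01101084]
[223 190  37  34 902] [241.68514412 207.05543237] [ 0.49044544 -0.07729791  0.08915087] [ 0.49061265 -0.07751512  0.08915087]
[293 223  46   6 273] [315.25641026 225.47985348] [ 0.56314158 -0.01503378  0.01114047] [ 0.56374047 -0.01461483  0.01114047]
```

View pics/w1.png

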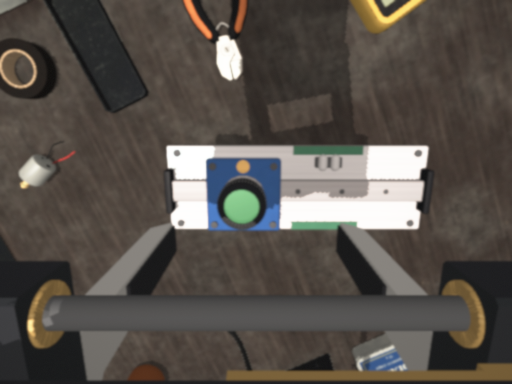

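Wrist view: collar glass at (242,207), carrier upright on the rail, strip at (328,150). The collar centre agrees between the two cameras at (0.4905, -0.0775), with about 97 mm of travel to the station. Now I descend over the collar.

Call:
{"fn": "arm_command", "kwargs": {"plan": [[[-0.0217,-0.025,0,0,0,0,-1],[-0.0217,-0.025,0.0667,0,0,0,-1],[-0.0217,-0.025,0.125,0,0,0,-1],[-0.0217,-0.025,0.125,0,0,0,-1],[-0.0217,-0.025,0.125,0,0,0,-1]]]}}

```text
time_s: 2.15
ee_pos: [0.4907, -0.0777, 0.1503]
eef_rot: [3.142, 0.0, 2.768]
force: [0.0, 1.0, 0.6]
grip_width: 0.0939
grip_force: 0.0
```

Run:
```python
from h import *
o=ctrl.get_obs(); print(o['ee_pos'],o['eef_rot'])
p,d,i=shot('wrist','w2'); P=pts(d,i)
h=cv2.cvtColor(p,cv2.COLOR_BGR2HSV); m=cv2.inRange(h,(45,80,50),(90,255,255)); k,l,s,c=cv2.connectedComponentsWithStats(m)
for j in range(1,k):
  if s[j,4]>60: print(s[j],c[j],np.median(P[l==j],0),ray(*c[j],np.median(P[l==j][:,2]),i))
```

```text
[ 0.49066908 -0.07770846  0.1503471 ] [3.14152777e+00 1.23711423e-04 2.76823247e+00]
[320 139  85   9 692] [362.68786127 143.34248555] [0.48357152 0.02906275 0.01100712] [0.48328912 0.02867415 0.01100712]
[ 233  194   49   46 1757] [256.98861696 216.22481503] [ 0.48999403 -0.07795872  0.08925305] [ 0.49001177 -0.07793538  0.08925305]
[316 234  22   7 154] [326.5 237. ] [ 0.55687577 -0.03264189  0.01103356] [ 0.55760807 -0.0307856   0.01103356]
[370 234  24   7 147] [382.9047619  236.80952381] [0.577854   0.0207518  0.01112116] [0.57754418 0.02075051 0.01112116]
```

Converted, 66 mm / 600 = 0.11, 55 mm / 600 = 0.0917.

Call:
{"fn": "arm_command", "kwargs": {"plan": [[[0,0,0.05,0,0,0,-1],[0,0,0.0917,0,0,0,-1],[0,0,0.11,0,0,0,-1],[0,0,0.11,0,0,0,-1],[0,0,0.11,0,0,0,0.2],[0,0,0.11,0,0,0,0.4],[0,0,0.11,0,0,0,1],[0,0,0.11,0,0,0,1],[0,0,0.11,0,0,0,1],[0,0,0.11,0,0,0,1]]], "squeeze": 15}}

```text
time_s: 3.2
ee_pos: [0.4906, -0.0786, 0.0834]
eef_rot: [3.141, 0.0, 2.767]
force: [0.3, 0.4, 0.5]
grip_width: 0.0497
grip_force: 0.2
```

Call:
{"fn": "arm_command", "kwargs": {"plan": [[[0,0,0,0,0,0,1],[0,0,0,0,0,0,1],[0,0,0,0,0,0,1]]], "squeeze": 30}}

```text
time_s: 3.5
ee_pos: [0.4906, -0.0787, 0.0833]
eef_rot: [3.142, 0.0, 2.767]
force: [-1.0, 1.1, 1.4]
grip_width: 0.0472
grip_force: 30.0
```

Converted, 85 mm / 600 = 0.1417, 80 mm / 600 = 0.1333.

Call:
{"fn": "arm_command", "kwargs": {"plan": [[[0,0.0167,0,0,0,0,1],[0,0.0417,0,0,0,0,1],[0,0.0667,0,0,0,0,1],[0,0.0917,0,0,0,0,1],[0,0.1167,0,0,0,0,1],[0,0.1333,0,0,0,0,1],[0,0.1417,0,0,0,0,1],[0,0.1417,0,0,0,0,1],[0,0.1417,0,0,0,0,1]]]}}

```text
time_s: 4.4
ee_pos: [0.5219, 0.0007, 0.0833]
eef_rot: [3.141, 0.0, 2.767]
force: [1.6, 0.2, 1.8]
grip_width: 0.0476
grip_force: 30.0
```

Lateral force is small, so the direction is right. I creep into the detent.

Converted, 5 mm / 600 = 0.0083, 3 mm / 600 = 0.005.

Call:
{"fn": "arm_command", "kwargs": {"plan": [[[0,0.005,0,0,0,0,1],[0,0.0083,0,0,0,0,1],[0,0.0083,0,0,0,0,1],[0,0.0083,0,0,0,0,1]]]}}

```text
time_s: 4.8
ee_pos: [0.5236, 0.0052, 0.0833]
eef_rot: [3.141, 0.0, 2.766]
force: [1.2, -0.6, 1.8]
grip_width: 0.0476
grip_force: 30.0
```

Converted, 3 mm / 600 = 0.005, 2 mm / 600 = 0.0033.

Call:
{"fn": "arm_command", "kwargs": {"plan": [[[0,0.0033,0,0,0,0,1],[0,0.005,0,0,0,0,1],[0,0.005,0,0,0,0,1],[0,0.005,0,0,0,0,1]]]}}

```text
time_s: 5.2
ee_pos: [0.5248, 0.0082, 0.0834]
eef_rot: [3.141, 0.0, 2.767]
force: [2.1, 1.9, 2.0]
grip_width: 0.0476
grip_force: 30.0
```

Converted, 2 mm / 600 = 0.0033, 1 mm / 600 = 0.0017.

Call:
{"fn": "arm_command", "kwargs": {"plan": [[[0,0.0017,0,0,0,0,1],[0,0.0033,0,0,0,0,1],[0,0.0033,0,0,0,0,1],[0,0.0033,0,0,0,0,1]]]}}

```text
time_s: 5.6
ee_pos: [0.5256, 0.0101, 0.0834]
eef_rot: [3.141, 0.0, 2.767]
force: [3.8, 2.0, 1.4]
grip_width: 0.0475
grip_force: 30.0
```

Converted, 1 mm / 600 = 0.0017.

Call:
{"fn": "arm_command", "kwargs": {"plan": [[[0,0.0017,0,0,0,0,1],[0,0.0017,0,0,0,0,1],[0,0.0017,0,0,0,0,1]]]}}

```text
time_s: 5.9
ee_pos: [0.5258, 0.0109, 0.0833]
eef_rot: [3.141, 0.0, 2.767]
force: [5.4, 2.7, 2.6]
grip_width: 0.0476
grip_force: 30.0
```

Converted, 1 mm / 600 = 0.0017.

Call:
{"fn": "arm_command", "kwargs": {"plan": [[[0,0.0017,0,0,0,0,1],[0,0.0017,0,0,0,0,1],[0,0.0017,0,0,0,0,1]]]}}

```text
time_s: 6.2
ee_pos: [0.5261, 0.0115, 0.0833]
eef_rot: [-3.141, 0.0, 2.767]
force: [3.9, -1.2, 1.5]
grip_width: 0.0474
grip_force: 30.0
```

Converted, 1 mm / 600 = 0.0017.

Call:
{"fn": "arm_command", "kwargs": {"plan": [[[0,0.0017,0,0,0,0,1],[0,0.0017,0,0,0,0,1],[0,0.0017,0,0,0,0,1]]]}}

```text
time_s: 6.5
ee_pos: [0.5264, 0.0124, 0.0833]
eef_rot: [-3.141, 0.0, 2.767]
force: [3.5, -2.9, 2.6]
grip_width: 0.0473
grip_force: 30.0
```

Converted, -0.5 mm / 600 = -0.0008, 0.45 rad / 1.5708 = 0.2865.

Call:
{"fn": "arm_command", "kwargs": {"plan": [[[-0.0008,0,0,0,0,0.0764,1],[-0.0008,0,0,0,0,0.1528,1],[-0.0008,0,0,0,0,0.2292,1],[-0.0008,0,0,0,0,0.2865,1],[-0.0008,0,0,0,0,0.2865,1]]]}}

```text
time_s: 7.0
ee_pos: [0.5264, 0.0124, 0.083]
eef_rot: [-3.141, -0.001, 2.315]
force: [-0.3, -0.2, 2.3]
grip_width: 0.0475
grip_force: 30.0
```

Call:
{"fn": "arm_command", "kwargs": {"plan": [[[0,0,0.0033,0,0,0,1],[0,0,0.0067,0,0,0,1],[0,0,0.0083,0,0,0,1],[0,0,0.0083,0,0,0,1]]]}}

```text
time_s: 7.4
ee_pos: [0.5268, 0.0126, 0.0791]
eef_rot: [3.141, -0.0, 2.319]
force: [-8.8, 1.6, 17.4]
grip_width: 0.0476
grip_force: 30.0
```

Hard stop: 17 N at about 4 mm. I ease off, turn a further 0.13 rad, and test again.

Converted, -3 mm / 600 = -0.005, -1 mm / 600 = -0.0017, 0.13 rad / 1.5708 = 0.0828.

Call:
{"fn": "arm_command", "kwargs": {"plan": [[[0,0,-0.005,0,0,0,1],[0,0,-0.005,0,0,0.0828,1],[0,0,-0.005,0,0,0.0828,1],[0,0,-0.0017,0,0,0.0828,1],[0,0,0,0,0,0.0828,1],[0,0,0,0,0,0.0828,1]]]}}

```text
time_s: 8.0
ee_pos: [0.5268, 0.0126, 0.079]
eef_rot: [3.142, -0.0, 2.191]
force: [-9.2, 2.8, 18.5]
grip_width: 0.0473
grip_force: 30.0
```

Call:
{"fn": "arm_command", "kwargs": {"plan": [[[0,0,0,0,0,0,1]]]}}

```text
time_s: 8.1
ee_pos: [0.5268, 0.0126, 0.0791]
eef_rot: [3.141, -0.0, 2.191]
force: [-9.2, 1.8, 18.2]
grip_width: 0.0475
grip_force: 30.0
```

Converted, -3 mm / 600 = -0.005, -1 mm / 600 = -0.0017, 0.13 rad / 1.5708 = 0.0828.

Call:
{"fn": "arm_command", "kwargs": {"plan": [[[0,0,-0.005,0,0,0,1],[0,0,-0.005,0,0,0.0828,1],[0,0,-0.005,0,0,0.0828,1],[0,0,-0.0017,0,0,0.0828,1],[0,0,0,0,0,0.0828,1],[0,0,0,0,0,0.0828,1]]]}}

```text
time_s: 8.7
ee_pos: [0.5268, 0.0125, 0.079]
eef_rot: [-3.141, -0.0, 2.063]
force: [-10.9, 2.3, 18.0]
grip_width: 0.0472
grip_force: 30.0
```

Converted, -3 mm / 600 = -0.005, -1 mm / 600 = -0.0017, 0.13 rad / 1.5708 = 0.0828.

Call:
{"fn": "arm_command", "kwargs": {"plan": [[[0,0,-0.005,0,0,0,1],[0,0,-0.005,0,0,0.0828,1],[0,0,-0.005,0,0,0.0828,1],[0,0,-0.0017,0,0,0.0828,1],[0,0,0,0,0,0.0828,1],[0,0,0,0,0,0.0828,1]]]}}

```text
time_s: 9.3
ee_pos: [0.5267, 0.0125, 0.079]
eef_rot: [-3.141, -0.0, 1.934]
force: [-12.5, 3.0, 16.9]
grip_width: 0.0476
grip_force: 30.0
```

Converted, -3 mm / 600 = -0.005, -1 mm / 600 = -0.0017, 0.13 rad / 1.5708 = 0.0828.

Call:
{"fn": "arm_command", "kwargs": {"plan": [[[0,0,-0.005,0,0,0,1],[0,0,-0.005,0,0,0.0828,1],[0,0,-0.005,0,0,0.0828,1],[0,0,-0.0017,0,0,0.0828,1],[0,0,0,0,0,0.0828,1],[0,0,0,0,0,0.0828,1]]]}}

```text
time_s: 9.9
ee_pos: [0.5265, 0.0124, 0.0781]
eef_rot: [-3.14, -0.0, 1.804]
force: [-7.2, 2.7, 6.6]
grip_width: 0.0474
grip_force: 30.0
```

Keyway found: the force fell to 6.6 N and the collar went below 4 mm. Pushing it home.

Converted, 7 mm / 600 = 0.0117, 5 mm / 600 = 0.0083, 0.03 rad / 1.5708 = 0.0191.

Call:
{"fn": "arm_command", "kwargs": {"plan": [[[0,0,0.0017,0,0,0.0191,1],[0,0,0.005,0,0,0.0191,1],[0,0,0.0083,0,0,0.0191,1],[0,0,0.0117,0,0,0.0191,1],[0,0,0.0117,0,0,0.0191,1],[0,0,0.0117,0,0,0.0191,1]]], "squeeze": 45}}

```text
time_s: 10.5
ee_pos: [0.5264, 0.0125, 0.0711]
eef_rot: [-3.14, -0.0, 1.774]
force: [-7.7, 2.3, 7.9]
grip_width: 0.0471
grip_force: 45.0
```

Converted, 2 mm / 600 = 0.0033, 1 mm / 600 = 0.0017.

Call:
{"fn": "arm_command", "kwargs": {"plan": [[[0,0,0.0017,0,0,0,1],[0,0,0.0033,0,0,0,1],[0,0,0.0033,0,0,0,1]]]}}

```text
time_s: 10.8
ee_pos: [0.5267, 0.0126, 0.0708]
eef_rot: [-3.141, -0.0, 1.774]
force: [-16.8, 2.4, 29.2]
grip_width: 0.0474
grip_force: 45.0
```

Run:
```python
from h import *
o=ctrl.get_obs(); print(o['ee_pos'],o['eef_rot'],o['force'],o['moment'])
for n in ['wrist','top','scene']:
  p,d,i=shot(n,n+'9'); P=pts(d,i)
  h=cv2.cvtColor(p,cv2.COLOR_BGR2HSV); m=cv2.inRange(h,(45,80,50),(90,255,255)); k,l,s,c=cv2.connectedComponentsWithStats(m)
  for j in range(1,k):
    q=np.median(P[l==j],0)
    if s[j,4]>30 and q[0]<.65: print(n,s[j],q,ray(*c[j],q[2],i))
```

```text
[0.52669536 0.01258454 0.07079644] [-3.14121816e+00 -4.05182101e-04  1.77392635e+00] [-16.83620638   2.42252318  29.20544989] [ 0.54220534  3.17584958 -0.15024883]
wrist [ 168  132   67   99 1376] [0.48375372 0.03067603 0.01076237] [0.48365826 0.0299212  0.01076237]
wrist [ 222  226   67   59 2969] [0.52585762 0.01140949 0.07688109] [0.5255772  0.01125932 0.07688109]
scene [209 175  12   7  70] [0.52936955 0.01178064 0.07630186] [0.52906977 0.01237001 0.07630186]
scene [194 195   9  18  48] [0.48293747 0.02616948 0.01028642] [0.48291582 0.02591677 0.01028642]
```

View pics/scene9.png

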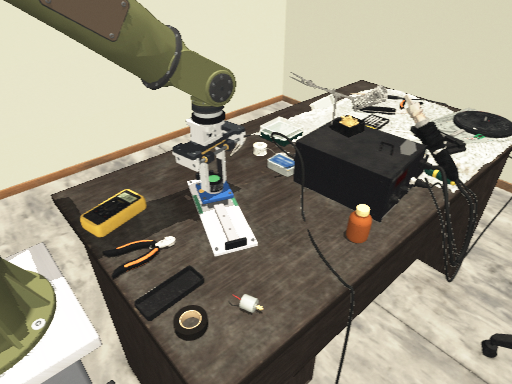

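View pics/wrist9.png

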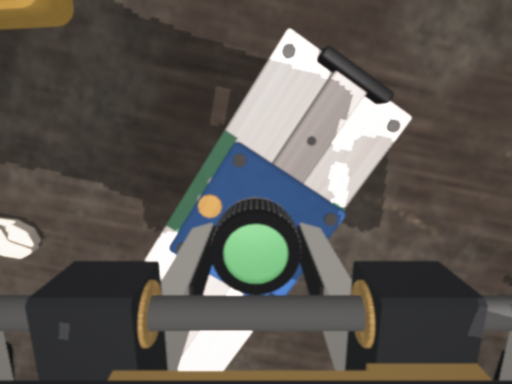

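The collar is hard against home: 29 N at z 0.0708, and its top dropped 12 mm. The scene view shows the carrier between the green strips at (215,190), and the wrist view shows the gripper on the collar at (255,255). I ease the push slightly and relieve the side load.

Converted, -0.8 mm / 600 = -0.0013, -0.5 mm / 600 = -0.0008.

Call:
{"fn": "arm_command", "kwargs": {"plan": [[[0,-0.0008,-0.0013,0,0,0,1],[0,-0.0008,-0.0013,0,0,0,1],[0,-0.0008,-0.0013,0,0,0,1],[0,-0.0008,-0.0013,0,0,0,1]]]}}

```text
time_s: 11.35
ee_pos: [0.5265, 0.0125, 0.071]
eef_rot: [3.141, -0.0, 1.774]
force: [-10.0, 3.3, 18.3]
grip_width: 0.047
grip_force: 45.0
```

```bash
python3 -c "
from station import ctrl
print(ctrl.hand_in())"
```

```text
the job is handed in; nothing more can be done
None
```

I handed the job in at about 11.4 s: the carrier is in the station detent, and the collar was turned about 1.0 rad clockwise onto its pin and is still held fully home with about 18 N of push (the hand-in gave no verdict).

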